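Sort carved left- and right-hand brackets into their trays

ROBOT

A 6-joint arm with a two-finger parallel gripper is mounted at the origin on the work surface. World frame = base frame: x ahead of the robot, y to its left, z up, the work surface at z = 0. Lengths are in m, angles in rad, forces in N, time in s.
With the tool pointing down it reaches from about 0.275 to 0.875 m from the base axis. Payload 12.5 kg.
Tool frame: the origin (TCP) lies between the finger pads; the fingertips stand 8 mm ahead of it and the grasp point (between the pads) lies 11 mm behind it (tip_reach is the x of the fingertips in the tool frame, in m); x points along the fingers, y is the direction in which the jaws open and shut, and the axes are right-handed (so a half turn about x gives the same grasp; the last joint's range is limited). The gripper opens to 85 mm and grips with 20 to 120 N. Pads are 22 mm wide; open, the fingers measure 114 mm over their backs; the gripper's body (76 mm by 85 mm) begins 54 mm behind the grasp point. The pads swing forward as they close: fully open they stand 13 mm farther back than shut.
Start: joints at [-1.369, 0.351, 1.652, -0, 1.139, -0.085], TCP at [0.156, -0.528, 0.239] pointing down, gripper open.
Joint ranges: [-2.75, 2.75], [-0.79, 2.1], [0.01, 2.65], [-1.57, 4.71], [0.07, 3.14], [-2.87, 2.87]. Speed limits (rad/s): [2.22, 2.22, 2.79, 3.14, 3.14, 3.14].

INTERFACE

Orientations are given as [roll, pitch, yaw] about the fixed x, y, z axes, in that order (R = Rz(yaw) Ry(pitch) Rx(roll)).
In Python, from workcell import read_state, camera, finish_job, tip_reach gives the robot as it stands.
- The arm moves only by the tool carry_out, never from a script. Its argument "plan" is a list of rows, each a list of 5 numbers: the finger opening in cm, from 0 to 8.54, then the shift along the tool's x, y, z in cm, then the turn about the tool's x in degrees. A call has exactly 10 rows; each row shifts and turns the commanded pose from where the row before left it, along the tool's axes as they then stand; what a row does not reach is not made up. A row lasts 1/10 s, in which the tool goes at most 50 mm and 8.59 degrees, less where a joint would pass 70% of its speed; a pose out of reach is approached as far as the arm can. A call with a gripper value outside its range is refused whole. The fingers move at their own pace and stop on an object; "newtons" is the grip in N (left out, the last holds). Time passes only in rows, so rows that do not move let the fingers close, or fill a call up. It gives the time, the measured TCP pose, the force and the opening at its end, in the units of the state.
- read_state(): the state, without advancing time (a new reading comes with each control period).
- camera(name): name is "scene" or "side" or "wrist"; returns a dict with "frame" (400x640x3 uint8, red, green, blue), "intrinsics" (3x3 intrinsics, pixels), "pose" (4x4, takes a point from camera to world coordinates); the wrist camera has in their place "hand_eye" (4x4, takes a point from camera to tool coordinates, whose origin is the TCP and whose axes are the tool frame's). Camera axes: x right, y down, z forward; pixel columns grow to the right and rows downward; lengths in m; the calibration is good to about 2 mm. A picture is of the moment at which its call begins: read the wrist's pose just before it. There is no depth.
- finish_job(): hands the job in, once; it reports no verdict.
The state is a dict: "time": time; "joint_pos": joint angles; "qd": joint speeds; "effort": joint torques, N m; "position": TCP position; "eef_rot": TCP orientation; "wrist_force": force on the tool from outside, world axes, zero at the start; "wrist_torque": the same for the moment, N m; "width": finger opening in m.
Only numpy, scipy, OpenCV 4.12 (cv2) and the standard library are available. Lean on these libraries where they do the work, as an engineer would, in place of code of your own. Each camera call takes 0.05 s, during which the arm holds its last target. There are 200 camera calls.

TASK

On the carver's bench lie two loose L-shaped carved brackets that are mirror images, one left-hand and one right-hand, among other carved pieces. Put each bracket in the tray whose fixed pattern is of the same hand, lying flat on the tray's floor with the carved face up. Lay them down, do not drop them from a height.

Things in the scene. Friction and masses are not known exactly. Their poses are not given: they have to be found in the camera images.
- bracket_left: (mm) Loose flat L of carved brown wood, 20 thick, face up: long limb 110 x 24, short limb 24 wide square to it at one end (L 60 wide overall), rounded ends, 3 pale rosettes. Corner away from you, the short limb turns LEFT. Any yaw. Origin: underside, mid-length of the long limb (grip here across its 24); x along the long limb to the corner, short limb to +y, z up.
- bracket_right: (mm) Loose flat L of carved brown wood, 20 thick, face up: long limb 110 x 24, short limb 24 wide square to it at one end (L 60 wide overall), rounded ends, 3 pale rosettes. Corner away from you, the short limb turns RIGHT. Any yaw. Origin: underside, mid-length of the long limb (grip here across its 24); x along the long limb to the corner, short limb to -y, z up.
- tray_left: (mm) Fixed plywood tray: inside 140 (x) by 180 (y), walls 6, rim 36 and floor 6 above the bench; 12 high ledge on its far (+x) side bears a fixed 8 thick full-size left-hand bracket pattern, face up. Origin: centre of the inside, at bench level; z up. A bracket laid origin at centre, long limb along tray y, fits either way with 20 spare. Trays may be swapped.
- tray_right: (mm) Fixed plywood tray: inside 140 (x) by 180 (y), walls 6, rim 36 and floor 6 above the bench; 12 high ledge on its far (+x) side bears a fixed 8 thick full-size right-hand bracket pattern, face up. Origin: centre of the inside, at bench level; z up. A bracket laid origin at centre, long limb along tray y, fits either way with 20 spare. Trays may be swapped.
Things that resemble listed ones, but are neither listed nor needed, are in the scene too. Leave any green look-alike of the bracket_right alone.

How it is judged:
By the outcome, as a careful person would: the job done as asked, in the order asked, and still so for the second after the job is handed in, with the robot touching nothing.
It also fails if it takes over 56 s, if anything falls off the work surface, if the arm or the gripper's body presses on something with over 40 N, if the wrist force passes 120 N, or if a joint passes its speed limit or range.

## Working session

There is one attempt and no reset: what is moved stays moved. The work goes in short steps, Python scripts to look and compute and a tool call to move; the robot and the scene stay as the last step left them, time stands still between calls to the robot, and variables do not carry over. Pictures are saved under pics/ and viewed, about 8 in all and at most 12, crops included, and the job is handed in when it is done.

Besides the shell and the picture viewer there is one more tool, called as name([rows], argument=value, ...), one row to a line, values as JSON. carry_out: Moves the arm, as the interface text tells. Its arguments: {"type":"object","properties":{"plan":{"type":"array"},"newtons":{"type":"number"}},"required":["plan"]}

```bash
mkdir -p pics; cat > h.py <<'E'
import numpy as np, cv2
from workcell import *
def save(n,f,s=1): cv2.imwrite(f'pics/{n}.png',cv2.cvtColor(f if s==1 else cv2.resize(f,None,fx=s,fy=s,interpolation=cv2.INTER_CUBIC),cv2.COLOR_RGB2BGR))
def px2w(K,T,u,v,z):
    d=T[:3,:3]@np.linalg.inv(K)@[u,v,1]; o=T[:3,3]; return o+d*(z-o[2])/d[2]
E
python3 - <<'E'
from h import *
import pickle
for n in ['scene','side']:
    c=camera(n); save(n,c['frame'],1.25); pickle.dump(c,open(n+'.pkl','wb')); print(n,c['pose'].round(3).tolist(),c['intrinsics'].tolist())
s=read_state(); print(s['position'],s['eef_rot'],s['width'],s['time'],tip_reach)
c=camera('wrist'); print(c['hand_eye'].round(3).tolist(),c['intrinsics'].tolist())
E
```

```text
scene [[0.828, 0.399, -0.394, 0.834], [0.561, -0.613, 0.557, -0.485], [-0.019, -0.682, -0.731, 0.703], [0.0, 0.0, 0.0, 1.0]] [[409.18006169688726, 0.0, 318.0114037510544], [0.0, 409.18006169688726, 198.83681184305934], [0.0, 0.0, 1.0]]
side [[-0.801, -0.464, 0.38, 0.023], [-0.599, 0.638, -0.484, 0.594], [-0.018, -0.614, -0.789, 0.96], [0.0, 0.0, 0.0, 1.0]] [[489.7147128923353, 0.0, 320.17698468762546], [0.0, 489.7147128923353, 188.51826931046946], [0.0, 0.0, 1.0]]
[ 0.15556477 -0.52723626  0.23880106] [-1.6919467   1.56973142  1.73643284] 0.08558428192676124 0.1 0.008
[[0.001, -0.287, 0.958, -0.134], [1.0, 0.001, -0.0, 0.001], [-0.001, 0.958, 0.287, -0.073], [0.0, 0.0, 0.0, 1.0]] [[291.2679630593643, 0.0, 328.4716917115223], [0.0, 291.2679630593643, 203.5249258618187], [0.0, 0.0, 1.0]]
```

View pics/scene.png

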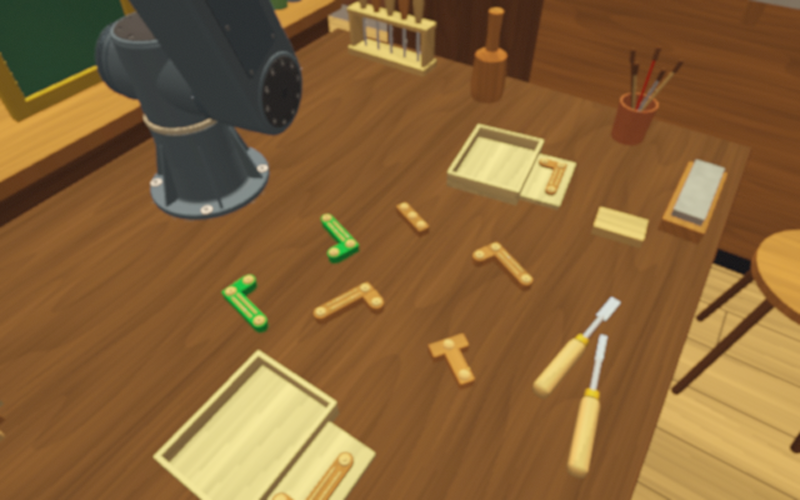

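View pics/side.png

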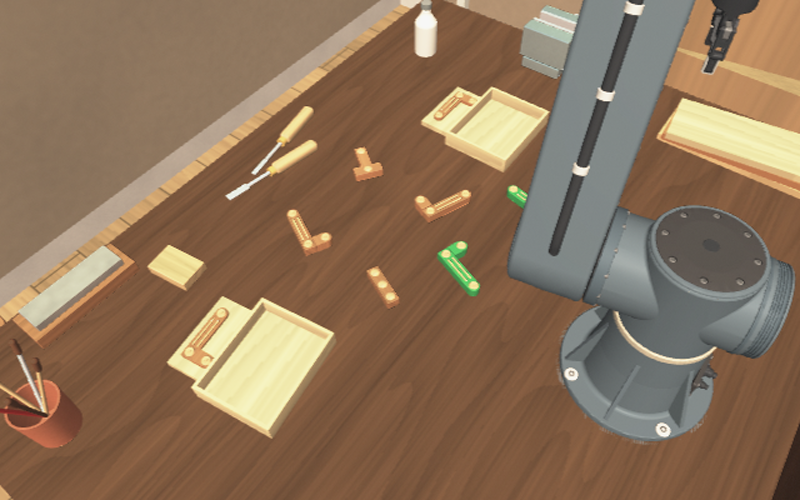

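Both views show two brown Ls: A at scene (350,300) / side (443,205) and B at scene (503,263) / side (305,232). The look-alikes are green Ls at side (458,268) and (517,195), a T at side (368,165) and a straight bar at side (383,287). The trays are at side (265,365) and (495,128). I'll check them in one enlarged composite.

```bash
python3 - <<'E'
from h import *
import pickle
f=pickle.load(open('side.pkl','rb'))['frame']
def cr(x,y): return cv2.resize(f[y:y+75,x:x+100],None,fx=4,fy=4,interpolation=cv2.INTER_CUBIC)
# A at (354,164), B (246,186); pattern near (165,268), far (362,85)
L=[(305,125),(205,150),(125,235),(330,60)]
im=np.vstack([np.hstack([cr(*L[0]),cr(*L[1])]),np.hstack([cr(*L[2]),cr(*L[3])])]); save('crops',im)
E
```

```text
(no output)
```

View pics/crops.png

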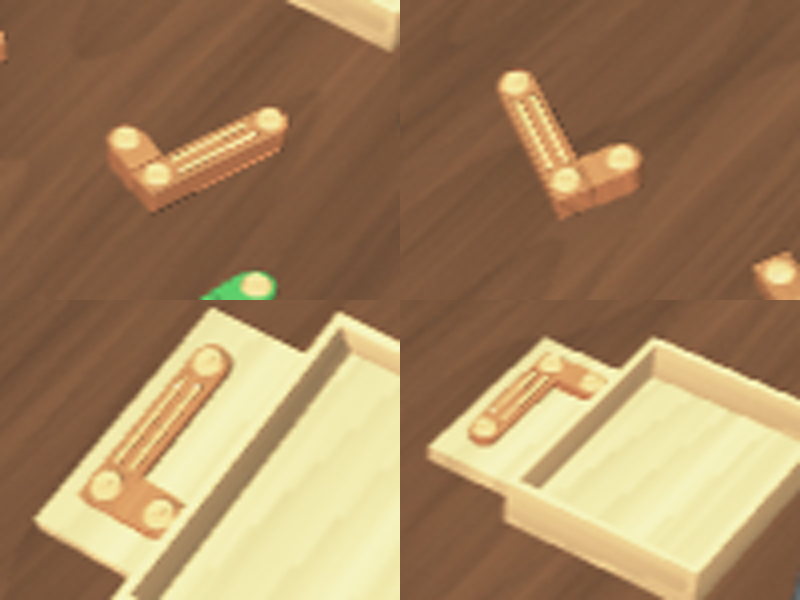

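Travelling along the long limb to the corner, A turns right and B turns left. The near pattern turns left and the far pattern turns right. So B goes to the near tray (side (265,365)) and A to the far tray (side (495,128)).

```bash
python3 - <<'E'
from h import *
import pickle
C={n:pickle.load(open(n+'.pkl','rb')) for n in ('side','scene')}
def P(n,u,v,z): c=C[n]; return px2w(c['intrinsics'],c['pose'],u,v,z)
def cp(ox,oy,x,y): return ox+(x+.5)/4-.5, oy+(y+.5)/4-.5
def L(name,n,pts,z):
    f,c,s=[P(n,*p,z)[:2] for p in pts]; d=c-f; e=s-c
    print(name,n,'orig',((f+c)/2).round(4),'yaw',np.degrees(np.arctan2(d[1],d[0])).round(1),'len',np.linalg.norm(d).round(4),np.linalg.norm(e).round(4),'cross',np.sign(d[0]*e[1]-d[1]*e[0]))
L('A','side',[cp(305,125,270,119),cp(305,125,157,175),cp(305,125,125,138)],.021)
L('B','side',[cp(205,150,115,82),cp(205,150,167,180),cp(205,150,221,157)],.021)
L('patN','side',[cp(125,235,210,62),cp(125,235,104,186),cp(125,235,158,216)],.021)
L('patF','side',[cp(330,60,84,128),cp(330,60,152,63),cp(330,60,193,83)],.021)
L('A','scene',[(320/1.25,312/1.25),(365/1.25,288/1.25),(376/1.25,302/1.25)],.021)
L('B','scene',[(527/1.25,279/1.25),(494/1.25,247/1.25),(479/1.25,255/1.25)],.021)
for nm,n,pts in [('near','side',[(263,300),(333,333),(270,435),(195,388)]),('far','side',[(491,89),(549,108),(502,168),(446,138)]),('near','scene',[(481,125),(544,139),(519,190.),(449,172)]),]:
    q=np.array([P(n,u/1.25,v/1.25,.036)[:2] for u,v in pts]); d=np.diff(q[[0,1,2,3,0]],axis=0)
    print(nm,n,'c',q.mean(0).round(4),'len',np.linalg.norm(d,axis=1).round(3),'dirs',np.degrees(np.arctan2(d[:,1],d[:,0])).round(1))
s=read_state(); print(s['joint_pos'])
from scipy.spatial.transform import Rotation as R
print(R.from_euler('xyz',s['eef_rot']).as_matrix().round(3))
E
```

```text
A side orig [ 0.4494 -0.1083] yaw 68.7 len 0.0868 0.0367 cross -1.0
B side orig [0.6472 0.1189] yaw 154.0 len 0.0875 0.0357 cross 1.0
patN side orig [0.623  0.3881] yaw 97.2 len 0.0872 0.037 cross 1.0
patF side orig [ 0.6153 -0.3592] yaw -89.9 len 0.0884 0.0368 cross -1.0
A scene orig [ 0.4549 -0.1117] yaw 68.5 len 0.087 0.0359 cross -1.0
B scene orig [0.6516 0.1158] yaw 155.6 len 0.0894 0.035 cross 1.0
near side c [0.4896 0.3691] len [0.146 0.195 0.153 0.187] dirs [-170.8  101.     6.3  -81. ]
far side c [ 0.4807 -0.3496] len [0.143 0.225 0.146 0.199] dirs [-172.4   92.9   -2.7  -87.7]
near scene c [0.5013 0.3678] len [0.145 0.19  0.147 0.189] dirs [  10.2  -81.7 -170.    97.5]
[-1.36858036e+00  3.51127172e-01  1.65227274e+00 -1.32489307e-05
  1.13906261e+00 -8.45978472e-02]
[[-0.     0.283 -0.959]
 [ 0.001 -0.959 -0.283]
 [-1.    -0.001 -0.   ]]
```

Sizes match: rosette spacing is 87 and 36 mm against the expected 86 and 36. Moving over A (right-hand) first.

carry_out([
  [4.2,0.8,-2.9,-3.6,0],
  [4.2,0.8,-2.9,-3.6,0],
  [4.2,0.8,-2.9,-3.6,0],
  [4.2,0.8,-2.9,-3.6,0],
  [4.2,0.8,-2.9,-3.6,0],
  [4.2,0.8,-2.9,-3.6,0],
  [4.2,0.8,-2.9,-3.6,0],
  [4.2,0.8,-2.9,-3.6,0],
  [4.2,0.8,-2.9,-3.6,0],
  [4.2,0.8,-2.9,-3.6,0],
], newtons=50)

```text
time: 1.15
position: [0.4196, -0.1458, 0.159]
eef_rot: [2.343, 1.571, -0.512]
wrist_force: [0.9, -1.6, -0.7]
width: 0.0418
```

carry_out([
  [4.2,0.8,-2.6,-4.2,0],
  [4.2,0,0,0,-7.5],
  [4.2,0,0,0,-7.5],
  [4.2,0,0,0,-7.5],
  [4.2,0,0,0,-7.5],
  [4.2,0,0,0,-7.5],
  [4.2,0,0,0,-7.5],
  [4.2,0,0,0,-7.5],
  [4.2,0,0,0,0],
  [4.2,0,0,0,0],
])

```text
time: 2.15
position: [0.4517, -0.1107, 0.1512]
eef_rot: [-1.589, 1.571, 2.752]
wrist_force: [-0.7, 1.2, 0.2]
width: 0.0419
```

```bash
cat >> h.py <<'E'
from scipy.spatial.transform import Rotation as R
def st(): s=read_state(); return s,R.from_euler('xyz',s['eef_rot']).as_matrix()
def go(x,y,z,th=None):
    "total shift along tool axes (cm) at present orientation, and total turn (deg) so that tool y points at th"
    s,M=st(); d=100*M.T@(np.array([x,y,z])-s['position']); t=np.degrees(np.arctan2(M[1,1],M[0,1]))
    print('pos',s['position'].round(4),'th',t.round(2),'shift cm',d.round(2),'turn',None if th is None else round((t-th+180)%360-180,2),'F',s['wrist_force'].round(1),'w',round(s['width'],4),'t',s['time'])
def wpose(s,M,c): T=np.eye(4); T[:3,:3]=M; T[:3,3]=s['position']; return T@c['hand_eye']
def wpic(name,k=1.25):
    import pickle
    s,M=st(); c=camera('wrist'); T=wpose(s,M,c); save(name,c['frame'],k); pickle.dump((c['intrinsics'],T),open(name+'.pkl','wb')); return c,T
def wp(name,pts,z,k=1.25):
    import pickle
    K,T=pickle.load(open(name+'.pkl','rb')); return np.array([px2w(K,T,(u+.5)/k-.5,(v+.5)/k-.5,z) for u,v in pts])
E
python3 - <<'E'
from h import *
wpic('wa'); go(.452,-.11,.14,-21.3); print(tip_reach)
E
```

```text
pos [ 0.4517 -0.1107  0.1512] th -21.27 shift cm [ 1.12 -0.   -0.08] turn 0.03 F [-0.   0.8 -0.9] w 0.0425 t 2.2
0.008
```

View pics/wa.png

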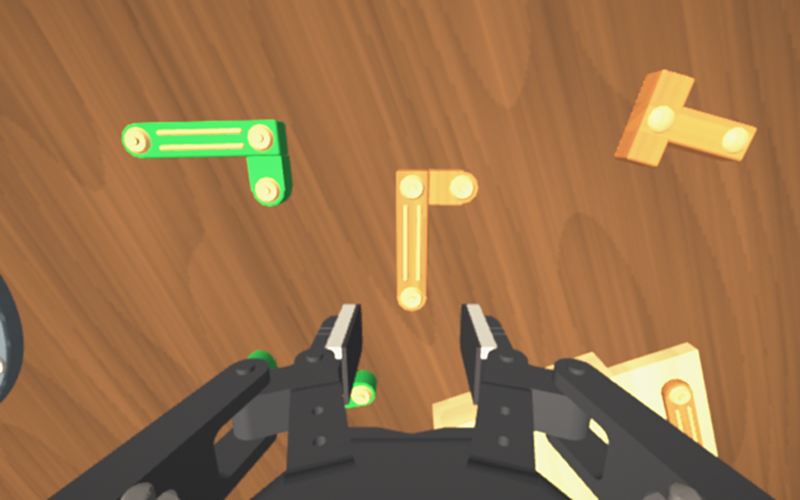

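Wrist view confirms A: free end at (411,298), corner at (411,186), short limb to the right at (462,187). It is right-hand, aligned and between the fingers.

```bash
python3 - <<'E'
from h import *
q=wp('wa',[(411.5,298),(411,186),(462,187)],.021); d=q[1]-q[0]; m=(q[0]+q[1])/2
yaw=np.degrees(np.arctan2(d[1],d[0])); print(m,yaw,np.linalg.norm(d),np.linalg.norm(q[2]-q[1])); go(m[0],m[1],.013,yaw-90)
E
```

```text
[ 0.45275693 -0.10974132  0.021     ] 69.04795144825138 0.08702293733916523 0.0366478007680528
pos [ 0.4517 -0.1107  0.1512] th -21.27 shift cm [13.82  0.06 -0.13] turn -0.32 F [-0.   0.8 -0.9] w 0.0425 t 2.2
```

carry_out([
  [4.2,2.5,0.06,-0.13,0],
  [4.2,2.5,0,0,0],
  [4.2,2.5,0,0,0],
  [4.2,2.0,0,0,0],
  [4.2,1.5,0,0,0],
  [4.2,1.2,0,0,0],
  [4.2,0.8,0,0,0],
  [4.2,0.5,0,0,0],
  [4.2,0.3,0,0,0],
  [4.2,0,0,0,0],
])

```text
time: 3.2
position: [0.4529, -0.1098, 0.0133]
eef_rot: [1.78, 1.571, -0.159]
wrist_force: [-0.4, 0.0, -0.6]
width: 0.0421
```

carry_out([
  [2.0,0,0,0,0],
  [2.0,0,0,0,0],
  [2.0,0,0,0,0],
  [2.0,0,0,0,0],
  [2.0,0,0,0,0],
  [2.0,0,0,0,0],
  [2.0,0,0,0,0],
  [2.0,0,0,0,0],
  [2.0,0,0,0,0],
  [2.0,0,0,0,0],
], newtons=50)

```text
time: 4.2
position: [0.4532, -0.1099, 0.0139]
eef_rot: [1.607, 1.57, -0.331]
wrist_force: [-1.0, 0.8, 6.1]
width: 0.0224
```

carry_out([
  [2.0,-0.5,0,0,0],
  [2.0,-1.5,0,0,0],
  [2.0,-2.5,0,0,0],
  [2.0,-3,0,0,0],
  [2.0,-3,0,0,0],
  [2.0,-3,0,0,0],
  [2.0,-3,0,0,0],
  [2.0,-2,0,0,0],
  [2.0,-1,0,0,0],
  [2.0,0,0,0,0],
])

```text
time: 5.2
position: [0.4531, -0.1099, 0.2092]
eef_rot: [1.596, 1.569, -0.343]
wrist_force: [-0.2, 0.2, -1.2]
width: 0.0224
```

carry_out([
  [2.0,0,0.7,1.4,0],
  [2.0,0,1.5,2.9,0],
  [2.0,0,2.0,3.8,0],
  [2.0,0,2.0,3.8,0],
  [2.0,0,2.0,3.8,0],
  [2.0,0,1.5,2.9,0],
  [2.0,0,1.0,1.9,0],
  [2.0,0,0.6,0.9,0],
  [2.0,0,0,0,0],
  [2.0,0,0,0,0],
])

```text
time: 6.2
position: [0.4811, -0.349, 0.2076]
eef_rot: [-2.04, 1.569, 2.305]
wrist_force: [0.1, 0.4, -0.9]
width: 0.0224
```

carry_out([
  [2.0,0,0,0,-2],
  [2.0,0,0,0,-4],
  [2.0,0,0,0,-5],
  [2.0,0,0,0,-5],
  [2.0,0,0,0,-3],
  [2.0,0,0,0,-2],
  [2.0,0,0,0,0],
  [2.0,0,0,0,0],
  [2.0,0,0,0,0],
  [2.0,0,0,0,0],
])

```text
time: 7.2
position: [0.4813, -0.3498, 0.2083]
eef_rot: [2.989, 1.571, 1.417]
wrist_force: [0.8, 0.5, -0.5]
width: 0.0227
```

```bash
python3 - <<'E'
from h import *
wpic('wb'); go(.481,-.35,.2,0)
E
```

```text
pos [ 0.4813 -0.3499  0.2083] th -0.09 shift cm [ 0.83 -0.03  0.01] turn -0.09 F [ 0.5  0.2 -0.6] w 0.0225 t 7.25
```

View pics/wb.png

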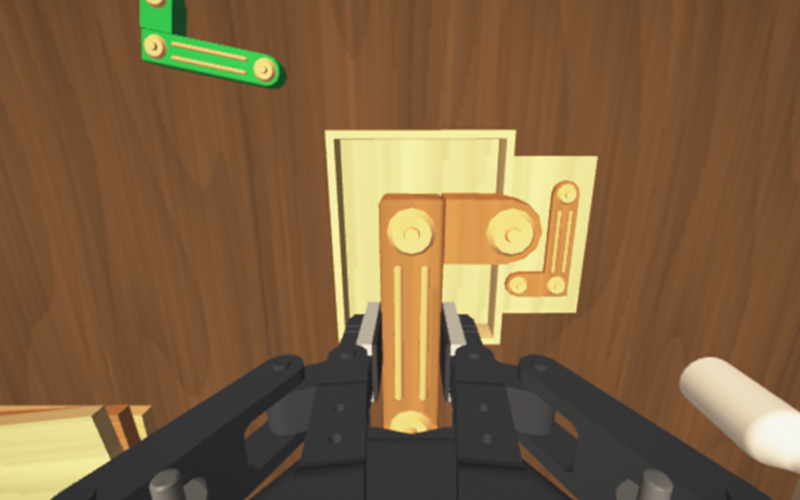

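Bracket A is held level. The tray rim's outer corners are at (326,131), (516,131) and (500,344), and the pattern rosettes at (567,192), (556,285) and (518,285).

```bash
python3 - <<'E'
from h import *
q=wp('wb',[(326,131),(516,131),(500,344)],.036)[:,:2]; print(q.round(4),np.linalg.norm(np.diff(q,axis=0),axis=1),[np.degrees(np.arctan2(*d[::-1])) for d in np.diff(q,axis=0)])
c=(q[0]+q[2])/2; print('c',c)
p=wp('wb',[(567,192),(556,285)],.021)[:,:2]; d=p[1]-p[0]; print('pat',p.mean(0),np.degrees(np.arctan2(d[1],d[0])),np.linalg.norm(d))
go(c[0],c[1],.0195,0)
E
```

```text
[[ 0.4138 -0.266 ]
 [ 0.5654 -0.2661]
 [ 0.566  -0.4575]] [0.15164818 0.19135772] [np.float64(-0.02646343867090282), np.float64(-89.83540421046352)]
c [ 0.4898923  -0.36175926]
pat [ 0.61852012 -0.3598692 ] -89.8294335643056 0.08723976282893024
pos [ 0.4813 -0.3499  0.2083] th -0.09 shift cm [18.88  0.86  1.18] turn -0.09 F [ 0.5  0.2 -0.6] w 0.0225 t 7.25
```

carry_out([
  [2.0,0,0.4,0.6,0],
  [2.0,0,0.4,0.6,0],
  [2.0,1.5,0,0,0],
  [2.0,2.5,0,0,0],
  [2.0,3,0,0,0],
  [2.0,3,0,0,0],
  [2.0,3,0,0,0],
  [2.0,2.5,0,0,0],
  [2.0,1.5,0,0,0],
  [2.0,0.7,0,0,0],
])

```text
time: 8.25
position: [0.4891, -0.3621, 0.0299]
eef_rot: [-2.281, 1.569, 2.43]
wrist_force: [-0.5, 0.2, -1.1]
width: 0.0226
```

carry_out([
  [2.0,0.3,0,0,0],
  [2.0,0.2,0,0,0],
  [2.0,0.2,0,0,0],
  [2.0,0.1,0,0,0],
  [2.0,0.05,0,0,0],
  [2.0,0,0,0,0],
  [2.0,0,0,0,0],
  [2.0,0,0,0,0],
  [2.0,0,0,0,0],
  [2.0,0,0,0,0],
])

```text
time: 9.25
position: [0.4893, -0.362, 0.0228]
eef_rot: [-1.181, 1.571, -2.753]
wrist_force: [0.2, -0.5, -0.1]
width: 0.0224
```

Still 3 mm to go, with no contact yet.

carry_out([
  [2.0,0.1,0,0,0],
  [2.0,0.1,0,0,0],
  [2.0,0.05,0,0,0],
  [2.0,0,0,0,0],
  [2.0,0,0,0,0],
  [2.0,0,0,0,0],
  [2.0,0,0,0,0],
  [2.0,0,0,0,0],
  [2.0,0,0,0,0],
  [2.0,0,0,0,0],
])

```text
time: 10.25
position: [0.4893, -0.3621, 0.0203]
eef_rot: [0.984, 1.571, -0.588]
wrist_force: [0.0, -0.0, 0.4]
width: 0.0226
```

carry_out([
  [2.0,0.05,0,0,0],
  [2.0,0,0,0,0],
  [2.0,0,0,0,0],
  [3.0,0,0,0,0],
  [4.2,0,0,0,0],
  [4.2,0,0,0,0],
  [4.2,0,0,0,0],
  [4.2,0,0,0,0],
  [4.2,-0.5,0,0,0],
  [4.2,-1.5,0,0,0],
])

```text
time: 11.25
position: [0.4887, -0.3616, 0.0395]
eef_rot: [-2.278, 1.569, 2.433]
wrist_force: [-0.4, 0.4, 0.3]
width: 0.0419
```

carry_out([
  [4.2,-2,0,0,0],
  [4.2,-3,0,0,0],
  [4.2,-3,0,0,0],
  [4.2,-3,0,0,0],
  [4.2,-2,0,0,0],
  [4.2,-1,0,0,0],
  [4.2,0,0,0,0],
  [4.2,0,0,0,0],
  [4.2,0,0,0,0],
  [4.2,0,0,0,0],
])

```text
time: 12.25
position: [0.489, -0.3618, 0.1788]
eef_rot: [-2.303, 1.569, 2.408]
wrist_force: [0.5, 0.2, -0.5]
width: 0.0422
```

```bash
python3 - <<'E'
from h import *
wpic('wc'); go(.649,.117,.17,64.5)
E
```

```text
pos [ 0.4891 -0.3619  0.1789] th -0.07 shift cm [  0.92  15.94 -47.9 ] turn -64.57 F [-0.7  0.1  0.9] w 0.0422 t 12.3
```

View pics/wc.png

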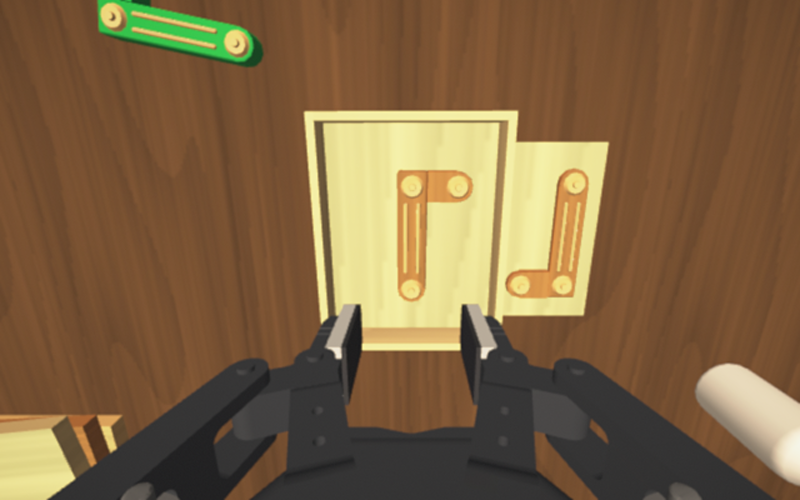

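A (rosettes at (411,289), (411,186) and (458,186)) lies flat and centred in the right-hand tray. Next is B.

carry_out([
  [4.2,0,1.4,-4.2,0],
  [4.2,0,1.4,-4.2,0],
  [4.2,0,1.4,-4.2,0],
  [4.2,0,1.4,-4.2,0],
  [4.2,0,1.4,-4.2,0],
  [4.2,0,1.4,-4.2,0],
  [4.2,0,1.4,-4.2,0],
  [4.2,0,1.4,-4.2,0],
  [4.2,0,1.4,-4.2,0],
  [4.2,0,1.4,-4.2,0],
])

```text
time: 13.3
position: [0.63, 0.0596, 0.1794]
eef_rot: [-1.482, 1.57, -3.054]
wrist_force: [0.3, 0.1, -0.2]
width: 0.0422
```

carry_out([
  [4.2,0,1.9,-4.2,0],
  [4.2,0,0,-1.7,0],
  [4.2,0,0,0,-8],
  [4.2,0,0,0,-8],
  [4.2,0,0,0,-8],
  [4.2,0,0,0,-8],
  [4.2,0,0,0,-8],
  [4.2,0,0,0,-8],
  [4.2,0,0,0,-8],
  [4.2,0,0,0,-8],
])

```text
time: 14.3
position: [0.6485, 0.1163, 0.1793]
eef_rot: [-2.477, 1.57, -2.927]
wrist_force: [0.2, 0.7, 0.2]
width: 0.0419
```

```bash
python3 - <<'E'
from h import *
wpic('wd'); go(.649,.117,.17,64.5)
E
```

```text
pos [0.6486 0.1163 0.1793] th 64.72 shift cm [0.93 0.08 0.01] turn 0.22 F [0.1 0.1 0.7] w 0.0421 t 14.35
```

View pics/wd.png

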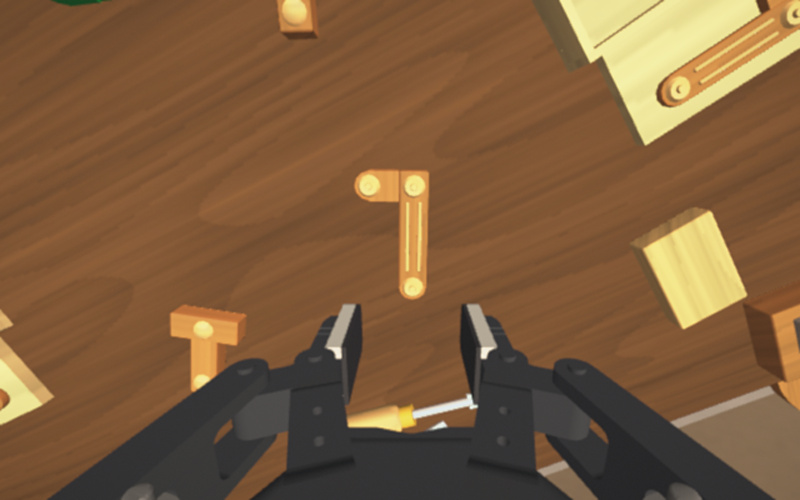

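B's free end is at (412,288), its corner at (414,185) and its short limb to the left at (369,185), so it is left-hand.

```bash
python3 - <<'E'
from h import *
q=wp('wd',[(412.5,288),(414,185.5),(369,185.5)],.021); d=q[1]-q[0]; m=(q[0]+q[1])/2
yaw=np.degrees(np.arctan2(d[1],d[0])); print(m,yaw,np.linalg.norm(d),np.linalg.norm(q[2]-q[1])); go(m[0],m[1],.0135,yaw-90)
E
```

```text
[0.65017557 0.11738539 0.021     ] 153.60162262805682 0.08724897983697434 0.035726764143358174
pos [0.6486 0.1163 0.1793] th 64.72 shift cm [16.58  0.17  0.11] turn 1.12 F [0.1 0.1 0.7] w 0.0421 t 14.35
```

carry_out([
  [4.2,1.5,0.17,0.11,1],
  [4.2,2.5,0,0,0],
  [4.2,3,0,0,0],
  [4.2,3,0,0,0],
  [4.2,2.5,0,0,0],
  [4.2,1.7,0,0,0],
  [4.2,1.2,0,0,0],
  [4.2,0.7,0,0,0],
  [4.2,0.4,0,0,0],
  [4.2,0,0,0,0],
])

```text
time: 15.35
position: [0.6508, 0.1178, 0.015]
eef_rot: [0.621, 1.57, 0.148]
wrist_force: [-0.2, -0.2, 0.2]
width: 0.042
```

carry_out([
  [2.0,0,0,0,0],
  [2.0,0,0,0,0],
  [2.0,0,0,0,0],
  [2.0,0,0,0,0],
  [2.0,0,0,0,0],
  [2.0,0,0,0,0],
  [2.0,0,0,0,0],
  [2.0,0,0,0,0],
  [2.0,0,0,0,0],
  [2.0,0,0,0,0],
], newtons=50)

```text
time: 16.35
position: [0.6513, 0.1179, 0.0159]
eef_rot: [0.597, 1.569, 0.125]
wrist_force: [-1.3, 0.3, 5.4]
width: 0.0223
```

carry_out([
  [2.0,-0.5,0,0,0],
  [2.0,-1.5,0,0,0],
  [2.0,-2.5,0,0,0],
  [2.0,-3,0,0,0],
  [2.0,-3,0,0,0],
  [2.0,-3,0,0,0],
  [2.0,-3,0,0,0],
  [2.0,-2,0,0,0],
  [2.0,-1,0,0,0],
  [2.0,0,0,0,0],
])

```text
time: 17.35
position: [0.651, 0.1179, 0.2115]
eef_rot: [0.578, 1.568, 0.106]
wrist_force: [-0.1, 0.1, -0.8]
width: 0.0231
```

```bash
python3 - <<'E'
from h import *
go(.495,.368,.21,8)
E
```

```text
pos [0.651  0.1179 0.2115] th 62.94 shift cm [  0.12  15.18 -25.27] turn 54.94 F [-0.1  0.1 -0.8] w 0.0231 t 17.35
```

carry_out([
  [2.0,0,0.8,-1.3,0],
  [2.0,0,1.5,-2.5,0],
  [2.0,0,2.2,-3.7,0],
  [2.0,0,2.4,-4.0,0],
  [2.0,0,2.4,-4.0,0],
  [2.0,0,2.2,-3.7,0],
  [2.0,0,1.7,-2.8,0],
  [2.0,0,1.2,-2.0,0],
  [2.0,0,0.8,-1.3,0],
  [2.0,0,0,0,0],
])

```text
time: 18.35
position: [0.4928, 0.3696, 0.2088]
eef_rot: [-2.242, 1.569, -2.713]
wrist_force: [0.6, -0.6, -0.6]
width: 0.0226
```

carry_out([
  [2.0,0,0,0,3],
  [2.0,0,0,0,6],
  [2.0,0,0,0,7],
  [2.0,0,0,0,8],
  [2.0,0,0,0,8],
  [2.0,0,0,0,8],
  [2.0,0,0,0,7],
  [2.0,0,0,0,5],
  [2.0,0,0,0,3],
  [2.0,0,0,0,0],
])

```text
time: 19.35
position: [0.4947, 0.3674, 0.2092]
eef_rot: [-0.984, 1.57, -2.418]
wrist_force: [0.5, 0.7, -1.6]
width: 0.0223
```

```bash
python3 - <<'E'
from h import *
wpic('we'); go(.495,.368,.21,8)
E
```

```text
pos [0.4947 0.3675 0.2093] th 7.95 shift cm [-0.07  0.04 -0.04] turn -0.05 F [ 0.  -0.4  0. ] w 0.0227 t 19.4
```

View pics/we.png

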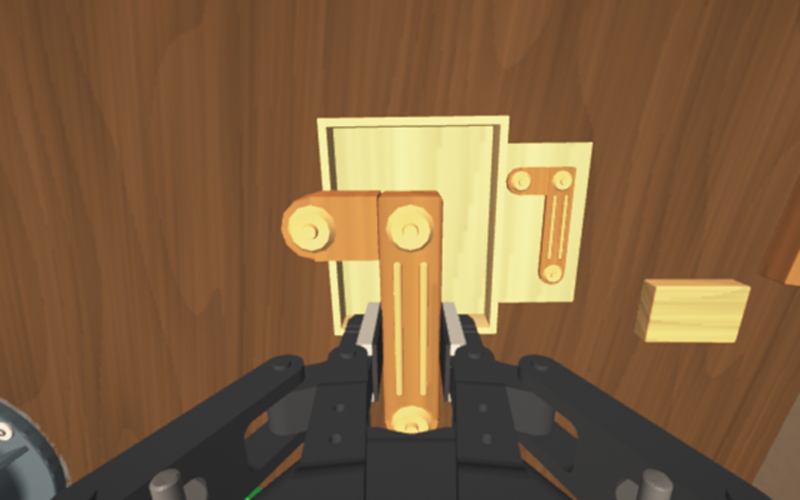

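B is held level, and the pattern matches its hand. The rim's outer corners are at (318,119), (509,116) and (496,333).

```bash
python3 - <<'E'
from h import *
q=wp('we',[(318,118.5),(509,116.5),(496,333)],.036)[:,:2]; print(q.round(4),np.linalg.norm(np.diff(q,axis=0),axis=1),[np.degrees(np.arctan2(*d[::-1])) for d in np.diff(q,axis=0)])
c=(q[0]+q[2])/2; print('c',c)
go(c[0],c[1],.0219,8.3)
E
```

```text
[[0.4089 0.4495]
 [0.5587 0.4717]
 [0.5874 0.2828]] [0.15138196 0.19115999] [np.float64(8.453562870196988), np.float64(-81.34976825558996)]
c [0.49817184 0.36612496]
pos [0.4947 0.3675 0.2093] th 7.95 shift cm [18.74  0.34  0.18] turn -0.35 F [ 0.  -0.4  0. ] w 0.0227 t 19.4
```

carry_out([
  [2.0,0,0.2,0.1,-0.4],
  [2.0,0.5,0.2,0.1,0],
  [2.0,1.5,0,0,0],
  [2.0,2.5,0,0,0],
  [2.0,3,0,0,0],
  [2.0,3,0,0,0],
  [2.0,3,0,0,0],
  [2.0,2.5,0,0,0],
  [2.0,1.5,0,0,0],
  [2.0,0.5,0,0,0],
])

```text
time: 20.4
position: [0.4978, 0.3663, 0.0277]
eef_rot: [-1.152, 1.568, -2.577]
wrist_force: [-0.1, 0.7, -0.6]
width: 0.0225
```

carry_out([
  [2.0,0.2,0,0,0],
  [2.0,0.1,0,0,0],
  [2.0,0.1,0,0,0],
  [2.0,0.1,0,0,0],
  [2.0,0,0,0,0],
  [2.0,0,0,0,0],
  [2.0,0,0,0,0],
  [2.0,0,0,0,0],
  [2.0,0,0,0,0],
  [2.0,0,0,0,0],
])

```text
time: 21.4
position: [0.4987, 0.3669, 0.0248]
eef_rot: [2.006, 1.571, 0.58]
wrist_force: [0.6, 0.2, -0.5]
width: 0.0226
```

carry_out([
  [2.0,0.1,0,0,0],
  [2.0,0.1,0,0,0],
  [2.0,0,0,0,0],
  [2.0,0,0,0,0],
  [2.0,0,0,0,0],
  [2.0,0,0,0,0],
  [2.0,0,0,0,0],
  [2.0,0,0,0,0],
  [2.0,0,0,0,0],
  [2.0,0,0,0,0],
])

```text
time: 22.4
position: [0.4987, 0.3668, 0.0228]
eef_rot: [2.247, 1.571, 0.822]
wrist_force: [-0.7, -0.9, 0.2]
width: 0.0227
```

Lowering the last millimetre, then opening and lifting away.

carry_out([
  [2.0,0.05,0,0,0],
  [2.0,0.05,0,0,0],
  [2.0,0,0,0,0],
  [2.0,0,0,0,0],
  [3.0,0,0,0,0],
  [4.2,0,0,0,0],
  [4.2,0,0,0,0],
  [4.2,0,0,0,0],
  [4.2,0,0,0,0],
  [4.2,-0.5,0,0,0],
])

```text
time: 23.4
position: [0.4984, 0.3666, 0.0264]
eef_rot: [-1.165, 1.57, -2.59]
wrist_force: [-0.6, 0.1, -0.1]
width: 0.0421
```

carry_out([
  [4.2,-1.5,0,0,0],
  [4.2,-2.5,0,0,0],
  [4.2,-3,0,0,0],
  [4.2,-3,0,0,0],
  [4.2,-3,0,0,0],
  [4.2,-2,0,0,0],
  [4.2,-1,0,0,0],
  [4.2,0,0,0,0],
  [4.2,0,0,0,0],
  [4.2,0,0,0,0],
])

```text
time: 24.4
position: [0.4982, 0.3666, 0.1856]
eef_rot: [-1.165, 1.569, -2.591]
wrist_force: [-1.0, 0.3, -0.4]
width: 0.0421
```

```bash
python3 - <<'E'
from h import *
c,T=wpic('wf'); s=camera('scene')['frame']
save('fin',np.hstack([cv2.resize(c['frame'],(400,250)),cv2.resize(s,(400,250))])); go(.495,.368,.21,8)
E
```

```text
pos [0.4984 0.3666 0.1857] th 8.33 shift cm [-2.43 -0.32 -0.18] turn 0.33 F [-0.4  0.   0.4] w 0.0421 t 24.5
```

View pics/fin.png

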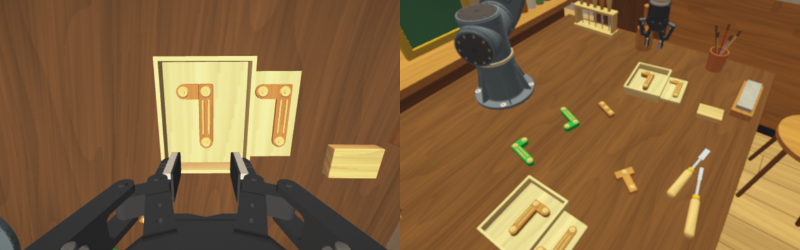

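B lies flat in the left tray at wrist (207,115), the same hand as its pattern at (280,115). The scene half shows A still in the right tray at (530,220) and nothing else moved.

```bash
python3 -c "
from workcell import finish_job; print(finish_job())"
```

```text
the job is handed in; nothing more can be done
None
```

Both brackets are in their matching trays and the job is handed in, at about 24.5 s of the 56 s allowed.

- **Right-hand bracket:** laid near the centre of the tray at about (0.490, -0.362), whose pattern is right-hand.
- **Left-hand bracket:** laid near the centre of the tray at about (0.498, 0.366), whose pattern is left-hand.
- **Placing:** each was lowered in millimetre steps to floor level before the fingers opened. The contact force was too small to confirm touchdown, so I relied on height; any drop on release was under a millimetre or so.
- **Last checks:** wrist and scene pictures show both brackets flat, face up and clear of the walls, each the same hand as its pattern. The green look-alikes and the other pieces were not touched, and the gripper is clear.
- **Forces:** wrist readings at the end of each move never passed about 6 N; the highest came as the fingers closed on each bracket.
- **Disagreements:** none of consequence. My first overview estimates of the tray centres were off by about 1 cm and were corrected from the wrist camera. The grip width read 22–23 mm against the nominal 24 mm.

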